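# Sort out the mixed-up lids of a storage-jar set

### The job

The lids of this donated set of three storage jars were put back on the wrong jars, so none of them closes. Give every jar its own lid, level and with its plug fully in the mouth, parking a lid on the felt pad or another clear spot on the way; set the lids down, do not drop them. Leave the jars standing where they are and do not disturb the clipboard, mug or tape.

Things in the scene. Friction and masses are not known exactly. Their poses are not given: they have to be found in the camera images.
- lid_round_mid (a point): Loose wooden lid, round: flange 104 mm across, plug 74 mm across. Bottom to top: plug 10 mm, flange 10 mm, centred bar handle 16 mm wide (own x), 46 mm long (own y), 30 mm high; 0.1-0.2 kg. Point: lid centre, 25 mm above the plug's bottom, 5 mm above the flange's top, 25 mm below the handle's top; own z up. Starts level on the rim of a wrong jar, plug not in the mouth.
- lid_square_mid (a point): Loose wooden lid, square: flange 104 x 104 mm, plug 74 x 74 mm. Bottom to top: plug 10 mm, flange 10 mm, centred bar handle 16 mm wide (own x), 46 mm long (own y), 30 mm high; 0.1-0.2 kg. Point: lid centre, 25 mm above the plug's bottom, 5 mm above the flange's top, 25 mm below the handle's top; own z up. Starts level on the rim of a wrong jar, plug not in the mouth.
- lid_oblong_mid (a point): Loose wooden lid, oblong: flange 74 mm (own x) x 136 mm (own y), plug 44 x 106 mm. Bottom to top: plug 10 mm, flange 10 mm, centred bar handle 16 mm wide (own x), 46 mm long (own y), 30 mm high; 0.1-0.2 kg. Point: lid centre, 25 mm above the plug's bottom, 5 mm above the flange's top, 25 mm below the handle's top; own z up. Starts level on the rim of a wrong jar, plug not in the mouth.
- jar_round_mouth (a point): White stoneware round jar, 104 mm outside, mouth 88 mm across; 95 mm high, walls 8 mm, loose, 0.9 kg, upright. Point: centre of the mouth, level with the rim; own z up. Its own lid has 7 mm to spare all round; closed, the lid's centre is 15 mm above this point (25 mm if the plug only lies on the rim).
- jar_square_mouth (a point): White stoneware square jar, 104 x 104 mm outside, mouth 88 x 88 mm; 95 mm high, walls 8 mm, loose, 0.9 kg, upright. Point: centre of the mouth, level with the rim; own z up. Its own lid has 7 mm to spare all round, sides parallel (any quarter turn); closed, the lid's centre is 15 mm above this point (25 mm if the plug only lies on the rim).
- jar_oblong_mouth (a point): White stoneware oblong jar, 74 mm (own x) x 136 mm (own y) outside, mouth 58 x 120 mm; 95 mm high, walls 8 mm, loose, 0.9 kg, upright. Point: centre of the mouth, level with the rim; own z up. Its own lid has 7 mm to spare all round, long way along long way (either way round); closed, the lid's centre is 15 mm above this point (25 mm if the plug only lies on the rim).
- pad: Grey felt pad, fixed flat on the table, 150 mm (own x) x 170 mm (own y) x 3 mm thick, empty at the start: a clear spot for putting a lid down. Origin at the centre of its underside, on the table top.
- clipboard: Bystander: wooden clipboard with a form and a pen, 170 mm (own x) x 240 mm (own y), up to 17 mm high, lying flat. Origin at the centre of its underside.
- mug: Bystander: grey mug with pencils, 76 mm across, 85 mm high (pencils up to 170 mm), handle to its own +y reaching 67 mm from the axis. Origin at the centre of its underside.
- tape: Bystander: roll of brown packing tape lying flat, 100 mm across, 48 mm high. Origin at the centre of its underside.
Mind the look-alikes: they are no part of the job. Leave any red or yellow look-alike of the part that bears lid_round_mid alone.

How it is judged:
By the outcome, as a careful person would: the job done as asked, in the order asked, and still so for the second after the job is handed in, with the robot touching nothing.
It also fails if it takes over 106 s, if anything falls off the work surface, if the arm or the gripper's body presses on something with over 40 N, if the wrist force passes 120 N, or if a joint passes its speed limit or range.

### The arm

A 6-joint arm with a two-finger parallel gripper is mounted at the origin on the work surface. World frame = base frame: x ahead of the robot, y to its left, z up, the work surface at z = 0. Lengths are in mm, angles in rad, forces in N, time in s.
With the tool pointing down it reaches from about 300 to 775 mm from the base axis. Payload 14.6 kg.
Tool frame: the origin (TCP) lies on the centre line of the jaws, within the pads' length; the fingertips stand 22 mm ahead of it and the grasp point (between the pads) lies 3 mm ahead of it (manip.tcp_to_tips is the distance from the TCP to the fingertips, in mm); z points along the fingers, y is the direction in which the jaws open and shut (so a half turn about z gives the same grasp; the last joint's range is limited). The gripper opens to 94 mm and grips with 3 to 60 N. Pads are 16 mm wide; open, the fingers measure 119 mm over their backs; the gripper's body (75 mm by 177 mm) begins 78 mm behind the grasp point.
Start: joints at [-1.31, 0.3, 1.521, -0, 1.321, -0.067], TCP at [177.071, -520.706, 227.446] pointing down, gripper open.
Joint ranges: [-3.03, 3.03], [-0.79, 2.21], [0.23, 2.52], [-1.04, 4.18], [0, 3.07], [-2.55, 2.55]. Speed limits (rad/s): [2.22, 2.22, 2.57, 3.14, 3.14, 3.14].

### API

Orientations are given as [roll, pitch, yaw] about the fixed x, y, z axes, in that order (R = Rz(yaw) Ry(pitch) Rx(roll)).
In Python, from cell import manip, vision, workorder gives the robot as it stands.
- The arm moves only by the tool carry_out, never from a script. Its argument "deltas" is a list of rows, each a list of 3 entries, a list of its own where there are three numbers: the shift along the tool's x, y, z in cm, then the turn about the tool's z in degrees, then the opening, from 0 (shut) to 1 (fully open). A call has 1 to 20 rows; each row shifts and turns the commanded pose from where the row before left it, along the tool's axes as they then stand; what a row does not reach is not made up. A row lasts 1/12 s, in which the tool goes at most 41.7 mm and 7.16 degrees, less where a joint would pass 70% of its speed; a pose out of reach is approached as far as the arm can. A call with a gripper value outside its range is refused whole. The fingers move at their own pace and stop on an object; "grip_force" is the grip in N (left out, the last holds). Time passes only in rows, so rows that do not move let the fingers close. It gives the time, the measured TCP pose, the force and the opening at its end, in the units of the state.
- manip.read_state(): the state, without advancing time (a new reading comes with each control period).
- vision.camera(name): name is "scene" or "top"; returns (picture, depth): 400x640x3 uint8, red, green, blue; 400x640 float32, mm along the optical axis (not along the pixel's ray), 0 where there is no reading.
- vision.calibration(name): a dict with "mtx" (3x3 intrinsics, pixels), "eye" and "orientation" of the camera in the world. Camera axes: x right, y down, z forward; pixel columns grow to the right and rows downward; lengths in mm; the calibration is good to about 2 mm. A picture is of the moment at which its call begins. calibration takes no time and is no camera call.
- workorder.sign_off(): hands the job in, once; it reports no verdict.
The state is a dict: "clock": time; "joints": joint angles; "qd": joint speeds; "effort": joint torques, N m; "eef_pos": TCP position; "eef_rot": TCP orientation; "wrist_force": force on the tool from outside, world axes, zero at the start; "moment": the same for the moment, N m; "finger_gap": finger opening in mm.
Only numpy, scipy, OpenCV 4.12 (cv2) and the standard library are available. Lean on these libraries where they do the work, as an engineer would, in place of code of your own. Each camera call takes 0.05 s, during which the arm holds its last target.

## Working session

There is one attempt and no reset: what is moved stays moved. The work goes in short steps, Python scripts to look and compute and a tool call to move; the robot and the scene stay as the last step left them, time stands still between calls to the robot, and variables do not carry over. Pictures are saved under pics/ and viewed, and the job is handed in when it is done.

Besides the shell and the picture viewer there is one more tool, called after ">>>" as a command line: name --argument value ..., lists and objects as JSON in quotes. carry_out: Moves the arm, as the interface text tells. Its arguments: {"type":"object","properties":{"deltas":{"type":"array","items":{"type":"array"}},"grip_force":{"type":"number"}},"required":["deltas"]}

```bash
mkdir -p pics; ls; python3 - <<'E'
from cell import manip, vision, workorder
import cv2,numpy as np
print(manip.read_state())
for n in ("scene","top"):
    p,d=vision.camera(n); cv2.imwrite(f"pics/{n}0.png",p[:,:,::-1]); np.savez(f"{n}0.npz",p=p,d=d)
    print(vision.calibration(n))
E
```

```text
pics
{'clock': 0.0, 'joints': array([-1.30961582e+00,  3.00459201e-01,  1.52157990e+00, -1.59790040e-05,
        1.32068345e+00, -6.65873302e-02]), 'qd': array([-6.23493613e-04,  3.51682749e-04,  1.04081155e-03,  1.08421915e-05,
        1.16895452e-03,  1.07188606e-03]), 'effort': array([ 1.71060805e-03, -5.31811416e+01, -3.52743316e+01,  7.09033641e-02,
        2.43273930e-02, -7.51823836e-05]), 'eef_pos': array([ 177.00152462, -520.4937103 ,  226.89333957]), 'eef_rot': array([-3.14046423e+00, -5.97380169e-05,  3.27771768e-01]), 'wrist_force': array([ 0.18398011, -0.51128542, -0.15229205]), 'moment': array([ 0.00609391,  0.03707128, -0.00717045]), 'finger_gap': 94.0118948564242}
{'mtx': array([[426.33829551,   0.        , 324.78186145],
       [  0.        , 426.33829551, 195.95900014],
       [  0.        ,   0.        ,   1.        ]]), 'eye': array([1158.93652024,  390.95501751,  865.5959857 ]), 'orientation': array([-2.40063039,  0.01908316,  2.11161671])}
{'mtx': array([[458.27239339,   0.        , 322.25185347],
       [  0.        , 458.27239339, 197.18854182],
       [  0.        ,   0.        ,   1.        ]]), 'eye': array([ 4.71372203e+02, -1.06060536e+00,  1.19554414e+03]), 'orientation': array([-3.08092998e+00, -1.48660243e-03, -1.56642531e+00])}
```

View pics/scene0.png

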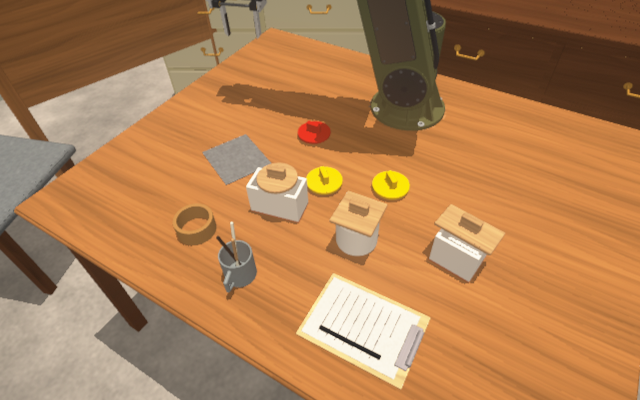

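View pics/top0.png

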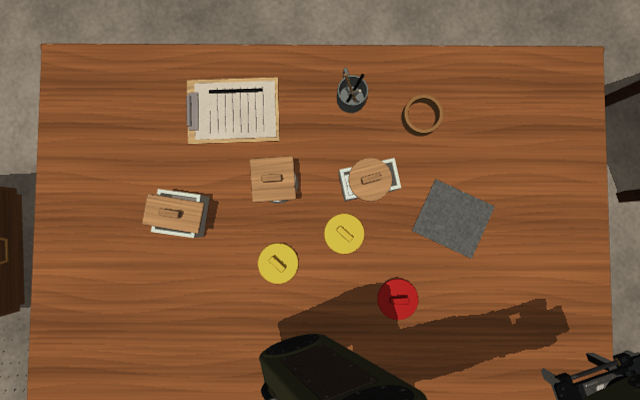

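The top view shows the three lids: the oblong lid is on the square jar (170,213), the square lid on the round jar (273,180) and the round lid on the oblong jar (370,179). The pad is at (453,218). The red and yellow look-alikes lie near (345,233), (278,263) and (398,299). Next I measure poses.

```bash
cat > h.py <<'E'
from cell import manip, vision, workorder
import cv2,numpy as np
from scipy.spatial.transform import Rotation as Rn
def cloud(n,p=None,d=None):
    if p is None: p,d=vision.camera(n)
    c=vision.calibration(n); K=c["mtx"]; R=Rn.from_euler("xyz",c["orientation"]).as_matrix()
    v,u=np.mgrid[0:400,0:640]
    P=np.stack([(u-K[0,2])/K[0,0]*d,(v-K[1,2])/K[1,1]*d,d],-1)@R.T+c["eye"]
    P[d<=0]=np.nan
    return p,d,P
def comps(P,zlo,zhi,box=None,minpx=15,mask=None):
    m=(P[...,2]>zlo)&(P[...,2]<zhi)
    if mask is not None: m&=mask
    if box: m&=(P[...,0]>box[0])&(P[...,0]<box[1])&(P[...,1]>box[2])&(P[...,1]<box[3])
    n,l=cv2.connectedComponents(m.astype(np.uint8)); out=[]
    for i in range(1,n):
        q=P[l==i]
        if len(q)<minpx: continue
        r=cv2.minAreaRect(q[:,:2].astype(np.float32))
        v,u=np.where(l==i)
        out.append((len(q),q.mean(0).round(1),np.median(q[:,2]).round(1),[np.round(x,1) for x in r], (int(u.mean()),int(v.mean()))))
    return out
E
python3 - <<'E'
from h import *
for n in ("top","scene"):
    z=np.load(n+"0.npz"); p,d,P=cloud(n,z["p"],z["d"])
    print(n,"table",np.nanmedian(P[250:260,100:200,2] if n=="top" else P[150:160,550:600,2]))
    for a,b in ((130,160),(106,124),(85,103)):
        print(a,b)
        for c in comps(P,a,b,(250,800,-300,450)): print(c)
    if n=="top":
        hsv=cv2.cvtColor(p,cv2.COLOR_RGB2HSV); 
        m=(hsv[...,1]<60)
        for c in comps(P,-8,12,(250,800,-400,450),200,m): print("pad",c)
        for c in comps(P,30,70,(250,800,-400,450),20): print("30-70",c)
E
```

```text
top table 0.38496051675952003
130 160
(144, array([ 579.6, -114.9,  144.5]), np.float64(144.9), [array([ 580.1, -115.6]), array([15.9, 45.9]), np.float64(15.5)], (371, 178))
(148, array([579.4, 114.8, 144.7]), np.float64(145.2), [array([579.9, 114.8]), array([16.3, 44. ]), np.float64(3.5)], (271, 177))
(151, array([497.1, 348.2, 144.1]), np.float64(144.7), [array([497.1, 349.7]), array([46.8, 16. ]), np.float64(80.6)], (169, 213))
106 124
(1761, array([579.4, 115.2, 115.6]), np.float64(115.6), [array([580.4, 115.8]), array([104.6, 104.1]), np.float64(4.4)], (272, 179))
(1339, array([ 579.6, -114.9,  115.5]), np.float64(115.5), [array([ 579.8, -115.2]), array([102.8, 100. ]), np.float64(1.0)], (369, 179))
(1647, array([497.1, 348.5, 115.4]), np.float64(115.4), [array([497.2, 350.1]), array([137.4,  74.2]), np.float64(80.9)], (173, 213))
85 103
(16, array([786. , -45.9,  86.7]), np.float64(86.4), [array([785.7, -45.6]), array([26.5,  4.9]), np.float64(33.1)], (340, 96))
(22, array([773.4, -93.3,  86.4]), np.float64(86.3), [array([774.1, -93.8]), array([ 6.2, 33.5]), np.float64(32.3)], 
[... 2601 characters left out ...]
p.float64(87.8)], (276, 178))
(1408, array([586. , 119.3, 114.2]), np.float64(114.3), [array([579. , 115.8]), array([105.8, 104.1]), np.float64(4.2)], (358, 213))
(1458, array([504. , 352.8, 114.2]), np.float64(114.3), [array([496.3, 349.8]), array([136.5,  78.5]), np.float64(80.7)], (469, 229))
85 103
(393, array([ 595.4, -108.3,   92.3]), np.float64(93.3), [array([ 582.5, -117.6]), array([ 77.9, 138. ]), np.float64(12.1)], (275, 187))
(96, array([624.3, 118.6,  91.4]), np.float64(92.0), [array([623.7, 116.8]), array([11.4, 60.8]), np.float64(4.5)], (349, 231))
(322, array([542.7, 344.1,  92.6]), np.float64(93.5), [array([534. , 343.9]), array([104.1,  31.7]), np.float64(81.3)], (457, 246))
```

```bash
python3 - <<'E'
import cv2
a=cv2.imread("pics/top0.png")[140:260,130:510]; cv2.imwrite("pics/topz.png",cv2.resize(a,None,fx=2.1,fy=2.1,interpolation=cv2.INTER_CUBIC))
E
```

```text
(no output)
```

View pics/topz.png

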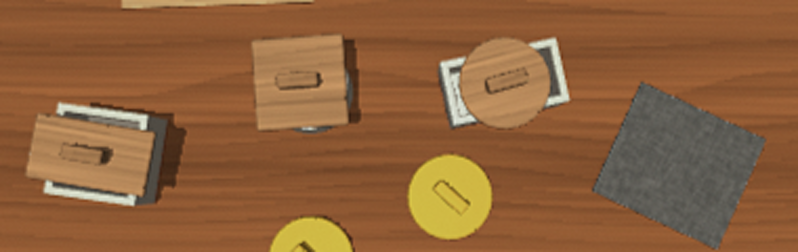

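```bash
cat >> h.py <<'E'
def plan(x,y,z,psi):
    s=manip.read_state(); p=s["eef_pos"]; R=Rn.from_euler("xyz",s["eef_rot"]).as_matrix()
    ps=np.degrees(np.arctan2(R[1,0],R[0,0])); a=np.radians(ps)
    D=np.array([x,y,z])-p
    sh=[D[0]*np.cos(a)+D[1]*np.sin(a), D[0]*np.sin(a)-D[1]*np.cos(a), -D[2]]
    print("now",p.round(1),"psi",ps.round(2),"F",s["wrist_force"].round(1),"gap",round(float(s["finger_gap"]),1),"t",round(s["clock"],2))
    print("total tool shift cm (before turn)",(np.array(sh)/10).round(3),"len mm",np.linalg.norm(sh).round(1),"turn",round((ps-psi+180)%360-180,2))
E
python3 - <<'E'
from h import *
plan(580,-115.3,227,105.3)
E
```

```text
now [ 177.  -520.5  227. ] psi 18.78 F [ 0.1 -0.8 -0.2] gap 93.7 t 0.1
total tool shift cm (before turn) [ 5.1198e+01 -2.5387e+01 -5.0000e-03] len mm 571.5 turn -86.52
```

>>> carry_out --deltas '[[[1.4,-0.7,0],0,0.6],[[2.8,-1.4,0],0,0.6],[[2.8,-1.4,0],0,0.6],[[2.8,-1.4,0],0,0.6],[[2.8,-1.4,0],0,0.6],[[2.8,-1.4,0],0,0.6],[[2.8,-1.4,0],0,0.6],[[2.8,-1.4,0],0,0.6],[[2.8,-1.4,0],0,0.6],[[2.8,-1.4,0],0,0.6],[[2.8,-1.4,0],0,0.6],[[2.8,-1.4,0],0,0.6],[[2.8,-1.4,0],0,0.6],[[2.8,-1.4,0],0,0.6],[[2.8,-1.4,0],0,0.6],[[2.8,-1.4,0],0,0.6],[[2.8,-1.4,0],0,0.6],[[2.8,-1.4,0],0,0.6],[[2.2,-0.9,0],0,0.6],[[0,0,0],0,0.6]]'

```text
clock: 1.77
eef_pos: [581.8, -111.6, 226.8]
eef_rot: [-3.141, 0.0, 0.331]
wrist_force: [-1.0, 0.3, -0.6]
finger_gap: 56.4
```

>>> carry_out --deltas '[[[0,0,0],-3,0.6],[[0,0,0],-6.5,0.6],[[0,0,0],-6.5,0.6],[[0,0,0],-6.5,0.6],[[0,0,0],-6.5,0.6],[[0,0,0],-6.5,0.6],[[0,0,0],-6.5,0.6],[[0,0,0],-6.5,0.6],[[0,0,0],-6.5,0.6],[[0,0,0],-6.5,0.6],[[0,0,0],-6.5,0.6],[[0,0,0],-6.5,0.6],[[0,0,0],-6.5,0.6],[[0,0,0],-5.5,0.6],[[0,0,0],0,0.6],[[0,0,0],0,0.6]]'

```text
clock: 3.1
eef_pos: [579.7, -115.1, 227.3]
eef_rot: [-3.141, -0.0, 1.834]
wrist_force: [0.4, -0.9, 0.4]
finger_gap: 56.4
```

```bash
python3 - <<'E'
from h import *
plan(580,-115.3,141,105.3)
p,d,P=cloud("scene"); cv2.imwrite("pics/s1.png",p[:,:,::-1])
E
```

```text
now [ 579.7 -115.1  227.3] psi 105.1 F [ 0.4 -0.9  0.4] gap 56.4 t 3.1
total tool shift cm (before turn) [-0.024  0.026  8.635] len mm 86.3 turn -0.2
```

>>> carry_out --deltas '[[[0,0,1.5],0,0.6],[[0,0,2],0,0.5],[[0,0,2],0,0.5],[[0,0,1.5],0,0.5],[[0,0,1],0,0.5],[[0,0,0.6],0,0.5],[[0,0,0],0,0.5],[[0,0,0],0,0.5]]'

```text
clock: 3.82
eef_pos: [580.3, -115.4, 142.1]
eef_rot: [3.141, 0.0, 1.837]
wrist_force: [-0.1, -1.0, -0.1]
finger_gap: 47.1
```

>>> carry_out --deltas '[[[0,0,0],0,0.2],[[0,0,0],0,0.1],[[0,0,0],0,0],[[0,0,0],0,0],[[0,0,0],0,0],[[0,0,0],0,0],[[0,0,0],0,0],[[0,0,0],0,0]]' --grip_force 20

```text
clock: 4.48
eef_pos: [580.1, -115.4, 141.7]
eef_rot: [3.141, 0.0, 1.838]
wrist_force: [-1.8, -0.2, 3.2]
finger_gap: 16.0
```

>>> carry_out --deltas '[[[0,0,-0.5],0,0],[[0,0,-1],0,0],[[0,0,-1.5],0,0],[[0,0,-1.5],0,0],[[0,0,-1.5],0,0],[[0,0,-1.5],0,0],[[0,0,-0.5],0,0],[[0,0,0],0,0]]'

```text
clock: 5.15
eef_pos: [580.5, -115.5, 223.1]
eef_rot: [3.139, 0.001, 1.838]
wrist_force: [0.0, -0.9, -1.7]
finger_gap: 15.9
```

```bash
python3 - <<'E'
from h import *
plan(490,-342,221,105.3)
p,d,P=cloud("scene"); cv2.imwrite("pics/s2.png",p[:,:,::-1])
E
```

```text
now [ 580.5 -115.5  223.1] psi 105.28 F [ 0.  -0.9 -1.7] gap 15.9 t 5.15
total tool shift cm (before turn) [-19.467 -14.698   0.213] len mm 243.9 turn -0.02
```

View pics/s2.png

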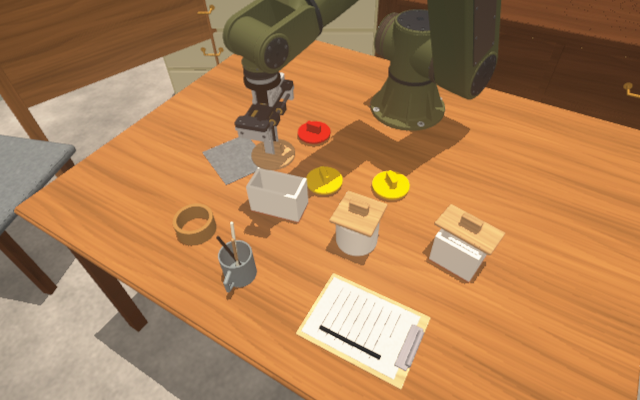

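The round lid hangs level in the gripper at about (273,155), and the oblong jar at (278,190) is open. Next I carry the lid to the pad.

>>> carry_out --deltas '[[[-1,-0.75,0],0,0],[[-2,-1.5,0],0,0],[[-2,-1.5,0],0,0],[[-2,-1.5,0],0,0],[[-2,-1.5,0],0,0],[[-2,-1.5,0],0,0],[[-2,-1.5,0],0,0],[[-2,-1.5,0],0,0],[[-2,-1.5,0],0,0],[[-1.6,-1.2,0],0,0],[[-0.9,-0.75,0],0,0],[[0,0,2],0,0],[[0,0,3],0,0],[[0,0,3],0,0],[[0,0,3],0,0],[[0,0,2],0,0],[[0,0,1.5],0,0],[[0,0,1],0,0],[[0,0,0],0,0],[[0,0,0],0,0]]'

```text
clock: 6.87
eef_pos: [489.5, -342.3, 66.5]
eef_rot: [-3.141, -0.0, 1.838]
wrist_force: [0.2, -0.2, -1.6]
finger_gap: 15.9
```

```bash
python3 - <<'E'
from h import *
plan(490,-342,50,105.3)
E
```

```text
now [ 489.5 -342.3   66.5] psi 105.28 F [ 0.2 -0.2 -1.6] gap 15.9 t 6.87
total tool shift cm (before turn) [0.013 0.053 1.651] len mm 16.5 turn -0.02
```

>>> carry_out --deltas '[[[0,0,0.6],0,0],[[0,0,0.4],0,0],[[0,0,0.3],0,0],[[0,0,0.2],0,0],[[0,0,0.1],0,0],[[0,0,0.1],0,0],[[0,0,0],0,0],[[0,0,0],0,0]]'

```text
clock: 7.53
eef_pos: [489.7, -342.3, 49.7]
eef_rot: [3.141, 0.0, 1.838]
wrist_force: [0.3, 1.1, 0.2]
finger_gap: 15.9
```

>>> carry_out --deltas '[[[0,0,0],0,0.2],[[0,0,0],0,0.3],[[0,0,0],0,0.4],[[0,0,0],0,0.4],[[0,0,-1],0,0.4],[[0,0,-2],0,0.4],[[0,0,-3],0,0.4],[[0,0,-3],0,0.4],[[0,0,-3],0,0.4],[[0,0,-3],0,0.4],[[0,0,-2],0,0.4],[[0,0,0],0,0.4],[[0,0,0],0,0.4]]'

```text
clock: 8.62
eef_pos: [489.8, -342.4, 220.9]
eef_rot: [3.14, 0.002, 1.838]
wrist_force: [-0.2, -0.5, -0.6]
finger_gap: 37.5
```

```bash
python3 - <<'E'
from h import *
plan(497.1,349.8,221,80.7)
for n in ("top","scene"):
    p,d,P=cloud(n); cv2.imwrite(f"pics/{n}3.png",p[:,:,::-1])
    for c in comps(P,89,101,(500,680,-220,-20)): print(n,"oblong",c)
    for c in comps(P,130,150,(250,700,0,450)): print(n,"handles",c)
E
```

```text
now [ 489.8 -342.4  220.9] psi 105.28 F [-0.2 -0.5 -0.6] gap 37.5 t 8.62
total tool shift cm (before turn) [ 6.6575e+01  1.8949e+01 -1.0000e-02] len mm 692.2 turn 24.58
top oblong (560, array([ 584.2, -118.1,   95.6]), np.float64(95.8), [array([ 583.7, -117.8]), array([ 74.3, 136.7]), np.float64(12.3)], (370, 178))
top handles (150, array([579.3, 114.6, 144.3]), np.float64(145.0), [array([580.2, 114.9]), array([16.5, 44.5]), np.float64(3.7)], (271, 177))
top handles (152, array([497.1, 348. , 143.8]), np.float64(144.4), [array([497.1, 349.3]), array([45.6, 16. ]), np.float64(80.6)], (169, 213))
scene oblong (517, array([ 584. , -116.4,   93.7]), np.float64(94.0), [array([ 581.7, -117.7]), array([ 78.4, 137.4]), np.float64(12.1)], (275, 182))
scene handles (179, array([581.7, 117.2, 140.8]), np.float64(142.5), [array([578.8, 116.5]), array([17.6, 44.8]), np.float64(5.1)], (358, 204))
scene handles (207, array([499.2, 350.4, 140.8]), np.float64(142.6), [array([496.6, 349.9]), array([46.4, 19.2]), np.float64(79.4)], (471, 220))
```

View pics/top3.png

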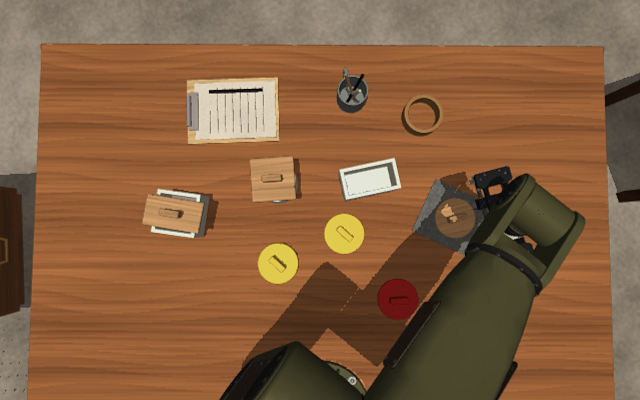

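View pics/scene3.png

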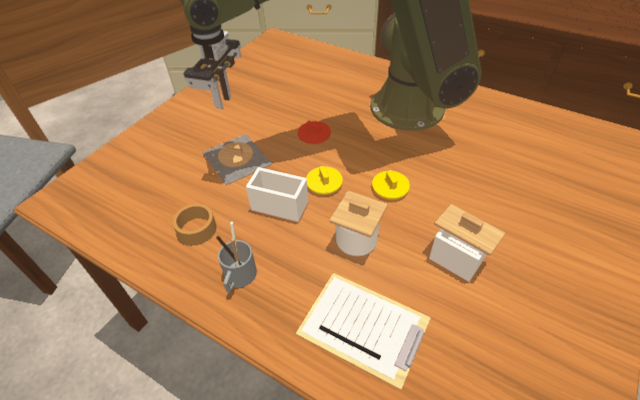

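The round lid sits flat on the pad at (456,216) in the top view, and the oblong jar is open at (370,179), unmoved. Next is the oblong lid.

>>> carry_out --deltas '[[[1.4,0.4,0],0,0.4],[[2.8,0.8,0],0,0.4],[[2.8,0.8,0],0,0.4],[[2.8,0.8,0],0,0.4],[[2.8,0.8,0],0,0.4],[[2.8,0.8,0],0,0.4],[[2.8,0.8,0],0,0.4],[[2.8,0.8,0],0,0.4],[[2.8,0.8,0],0,0.4],[[2.8,0.8,0],0,0.4],[[2.8,0.8,0],0,0.4],[[2.8,0.8,0],0,0.4],[[2.8,0.8,0],0,0.4],[[2.8,0.8,0],0,0.4],[[2.8,0.8,0],0,0.4],[[2.8,0.8,0],0,0.4],[[2.8,0.8,0],0,0.4],[[2.8,0.8,0],0,0.4],[[2.8,0.8,0],0,0.4],[[2.8,0.8,0],0,0.4]]'

```text
clock: 10.38
eef_pos: [495.6, 226.9, 218.2]
eef_rot: [-3.139, 0.0, 1.838]
wrist_force: [0.6, -0.5, -1.2]
finger_gap: 37.6
```

>>> carry_out --deltas '[[[2.7,0.75,0],0,0.4],[[2.7,0.75,0],0,0.4],[[2.7,0.75,0],0,0.4],[[2.7,0.75,0],0,0.4],[[1.2,0.35,0],0,0.4],[[0,0,0],5,0.4],[[0,0,0],5,0.4],[[0,0,0],5,0.4],[[0,0,0],5,0.4],[[0,0,0],4.6,0.4],[[0,0,0],0,0.4],[[0,0,0],0,0.4]]'

```text
clock: 11.38
eef_pos: [496.8, 349.7, 218.7]
eef_rot: [-3.141, 0.001, 1.41]
wrist_force: [-0.2, 0.6, 1.3]
finger_gap: 37.4
```

```bash
python3 - <<'E'
from h import *
plan(497.1,349.7,141.5,80.7)
E
```

```text
now [496.8 349.7 218.7] psi 80.81 F [-0.2  0.6  1.3] gap 37.4 t 11.38
total tool shift cm (before turn) [6.000e-03 2.700e-02 7.723e+00] len mm 77.2 turn 0.11
```

>>> carry_out --deltas '[[[0,0,1.5],0,0.4],[[0,0,2],0,0.4],[[0,0,2],0,0.4],[[0,0,1.2],0,0.4],[[0,0,0.6],0,0.4],[[0,0,0.3],0,0.4],[[0,0,0],0,0.4],[[0,0,0],0,0.4]]'

```text
clock: 12.05
eef_pos: [497.2, 350.3, 144.3]
eef_rot: [3.141, -0.001, 1.409]
wrist_force: [0.3, 0.3, -0.5]
finger_gap: 38.1
```

>>> carry_out --deltas '[[[0,0,0],0,0.2],[[0,0,0],0,0.1],[[0,0,0],0,0],[[0,0,0],0,0],[[0,0,0],0,0],[[0,0,0],0,0],[[0,0,0],0,0]]'

```text
clock: 12.63
eef_pos: [496.9, 350.3, 143.8]
eef_rot: [3.141, -0.0, 1.408]
wrist_force: [-1.9, -0.6, 5.2]
finger_gap: 15.9
```

>>> carry_out --deltas '[[[0,0,-0.5],0,0],[[0,0,-1],0,0],[[0,0,-1.5],0,0],[[0,0,-1.5],0,0],[[0,0,-1.5],0,0],[[0,0,-1.5],0,0],[[0,0,-0.8],0,0],[[0,0,0],0,0]]'

```text
clock: 13.3
eef_pos: [497.4, 350.4, 228.7]
eef_rot: [3.139, -0.002, 1.408]
wrist_force: [0.3, -0.8, -1.3]
finger_gap: 15.7
```

```bash
python3 - <<'E'
from h import *
plan(583.2,-117.8,221,102.3)
for n in ("top","scene"):
    p,d,P=cloud(n); cv2.imwrite(f"pics/{n}4.png",p[:,:,::-1])
    for c in comps(P,89,101,(420,580,270,430)): print(n,"square",c)
E
```

```text
now [497.4 350.4 228.7] psi 80.68 F [ 0.3 -0.8 -1.3] gap 15.7 t 13.3
total tool shift cm (before turn) [-44.816  16.052   0.768] len mm 476.1 turn -21.62
top square (425, array([499. , 330.8,  95.1]), np.float64(95.2), [array([498.2, 348.7]), array([104.8, 104.3]), np.float64(82.8)], (183, 212))
scene square (585, array([505.6, 348.4,  93.8]), np.float64(94.0), [array([497.7, 349. ]), array([104.2, 104.7]), np.float64(82.2)], (464, 235))
```

View pics/scene4.png

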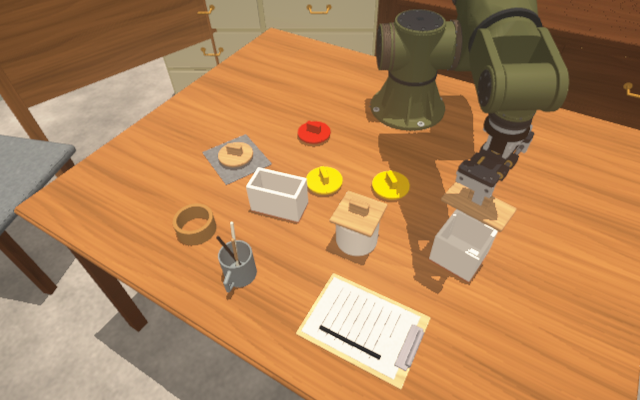

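>>> carry_out --deltas '[[[-1.3,0.5,0],0,0],[[-2.6,0.93,0],0,0],[[-2.6,0.93,0],0,0],[[-2.6,0.93,0],0,0],[[-2.6,0.93,0],0,0],[[-2.6,0.93,0],0,0],[[-2.6,0.93,0],0,0],[[-2.6,0.93,0],0,0],[[-2.6,0.93,0],0,0],[[-2.6,0.93,0],0,0],[[-2.6,0.93,0],0,0],[[-2.6,0.93,0],0,0],[[-2.6,0.93,0],0,0],[[-2.6,0.93,0],0,0],[[-2.6,0.93,0],0,0],[[-2.6,0.93,0],0,0],[[-2.6,0.93,0],0,0],[[-1.9,0.67,0],0,0],[[0,0,0],0,0]]'

```text
clock: 14.98
eef_pos: [582.2, -121.8, 225.1]
eef_rot: [-3.14, 0.001, 1.405]
wrist_force: [-0.5, -0.6, -2.1]
finger_gap: 16.1
```

>>> carry_out --deltas '[[[0,0,0],-5.4,0],[[0,0,0],-5.4,0],[[0,0,0],-5.4,0],[[0,0,0],-5.4,0],[[0,0,0],0,0],[[0,0,0],0,0],[[0,0,0],0,0]]'

```text
clock: 15.57
eef_pos: [582.5, -117.9, 226.1]
eef_rot: [-3.141, -0.0, 1.782]
wrist_force: [1.2, 0.0, -2.4]
finger_gap: 15.8
```

```bash
python3 - <<'E'
from h import *
plan(583.2,-117.8,133.8,102.3)
for n in ("top","scene"):
    p,d,P=cloud(n); cv2.imwrite(f"pics/{n}5.png",p[:,:,::-1])
    for c in comps(P,89,101,(420,580,270,430)): print(n,"square",c)
    for c in comps(P,185,215,(500,680,-220,-20)): print(n,"lid",c)
    for c in comps(P,89,101,(500,680,-220,-20)): print(n,"oblong",c)
E
```

```text
now [ 582.5 -117.9  226.1] psi 102.11 F [ 1.2  0.  -2.4] gap 15.8 t 15.57
total tool shift cm (before turn) [-0.01   0.073  9.228] len mm 92.3 turn -0.19
top square (601, array([497.6, 349.7,  95.1]), np.float64(95.2), [array([498.2, 349.3]), array([106.6, 103.9]), np.float64(82.2)], (175, 213))
top lid (271, array([583.2, -59.9, 197.6]), np.float64(197.7), [array([574.7, -59.3]), array([28.5, 74.8]), np.float64(89.5)], (348, 173))
top lid (49, array([560.6, -99.4, 198.3]), np.float64(198.2), [array([ 562.5, -103.3]), array([19.9, 21. ]), np.float64(76.8)], (366, 184))
top lid (22, array([ 563.1, -183. ,  197.3]), np.float64(197.2), [array([ 562.9, -183.1]), array([ 6.6, 13.7]), np.float64(1.6)], (404, 183))
top oblong (92, array([570. , -54.3,  95.5]), np.float64(95.6), [array([569.9, -54.4]), array([73.3,  7.2]), np.float64(12.4)], (343, 184))
scene square (652, array([499.2, 349.7,  93.9]), np.float64(94.1), [array([496.5, 348.8]), array([104.8, 107.9]), np.float64(82.5)], (466, 233))
scene lid (1129, array([ 590.4, -109.4,  196.8]), np.float64(196.6), [array([ 583.6, -116.9]), array([ 76.1, 137.1]), np.float64(12.0)], (272, 154))
scene oblong (511, array([ 584.6, -116.2,   93.7]), np.float64(93.9), [array([ 582.1, -117.8]), array([ 77.8, 137.4]), np.float64(12.1)], (275, 183))
```

View pics/top5.png

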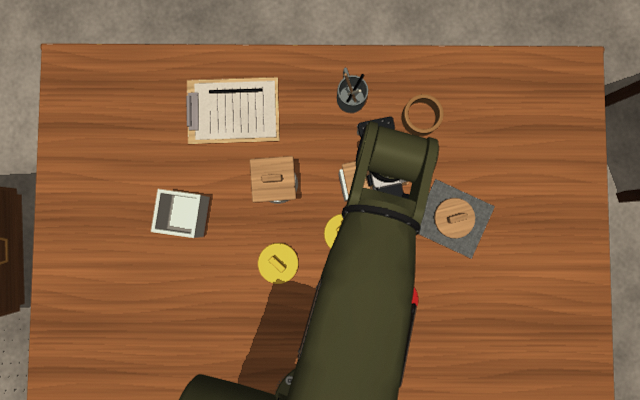

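>>> carry_out --deltas '[[[0,0,1.5],0,0],[[0,0,2],0,0],[[0,0,1.5],0,0],[[0,0,1.0],0,0],[[0,0,0.5],0,0],[[0,0,0.5],0,0],[[0,0,0],0,0],[[0,0,0],0,0]]'

```text
clock: 16.33
eef_pos: [583.0, -118.0, 157.0]
eef_rot: [3.141, 0.0, 1.785]
wrist_force: [0.3, -0.3, -1.2]
finger_gap: 15.8
```

>>> carry_out --deltas '[[[0,0,0.3],0,0],[[0,0,0.3],0,0],[[0,0,0.3],0,0],[[0,0,0.3],0,0],[[0,0,0.3],0,0],[[0,0,0.2],0,0],[[0,0,0.2],0,0],[[0,0,0.2],0,0],[[0,0,0],0,0],[[0,0,0],0,0]]'

```text
clock: 17.17
eef_pos: [582.7, -117.9, 135.4]
eef_rot: [-3.142, -0.0, 1.785]
wrist_force: [-0.7, -0.8, -2.0]
finger_gap: 15.6
```

Plug is inside (135.4 < 144) with no contact yet; lower the last bit.

>>> carry_out --deltas '[[[0,0,0.1],0,0],[[0,0,0.1],0,0],[[0,0,0],0,0],[[0,0,0],0,0]]'

```text
clock: 17.5
eef_pos: [582.9, -118.0, 133.8]
eef_rot: [3.141, 0.0, 1.785]
wrist_force: [-0.4, 0.4, 2.8]
finger_gap: 15.7
```

>>> carry_out --deltas '[[[0,0,0],0,0.2],[[0,0,0],0,0.3],[[0,0,0],0,0.4],[[0,0,0],0,0.4],[[0,0,-1],0,0.4],[[0,0,-2],0,0.4],[[0,0,-2.5],0,0.4],[[0,0,-2],0,0.4],[[0,0,-1.2],0,0.4],[[0,0,0],0,0.4],[[0,0,0],0,0.4]]'

```text
clock: 18.42
eef_pos: [582.7, -117.9, 220.4]
eef_rot: [3.141, 0.0, 1.785]
wrist_force: [0.3, 0.8, -0.5]
finger_gap: 37.5
```

```bash
python3 - <<'E'
from h import *
plan(580,115.1,221,94.1)
p,d,P=cloud("scene"); cv2.imwrite(f"pics/scene6.png",p[:,:,::-1])
for c in comps(P,98,112,(500,680,-220,-20)): print("oblong lid",c)
for c in comps(P,120,140,(500,680,-220,-20)): print("handle",c)
E
```

```text
now [ 582.7 -117.9  220.4] psi 102.28 F [ 0.3  0.8 -0.5] gap 37.5 t 18.42
total tool shift cm (before turn) [22.824  4.693 -0.065] len mm 233.0 turn 8.18
oblong lid (995, array([ 589.2, -112.1,  104.1]), np.float64(104.2), [array([ 582.6, -118.1]), array([ 78.7, 137.6]), np.float64(12.2)], (275, 181))
handle (145, array([ 585.6, -115.4,  131.1]), np.float64(132.3), [array([ 583.2, -117. ]), array([18.8, 45.7]), np.float64(12.8)], (274, 172))
```

View pics/scene6.png

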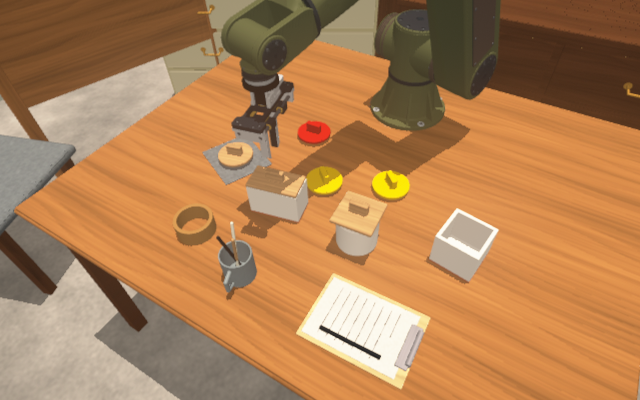

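The oblong jar at (278,190) is closed: its flange top is at 104, ten lower than before. Now the square lid.

>>> carry_out --deltas '[[[1.2,0.25,0],0,0.4],[[2.4,0.5,0],0,0.4],[[2.4,0.5,0],0,0.4],[[2.4,0.5,0],0,0.4],[[2.4,0.5,0],0,0.4],[[2.4,0.5,0],0,0.4],[[2.4,0.5,0],0,0.4],[[2.4,0.5,0],0,0.4],[[2.4,0.5,0],0,0.4],[[1.6,0.3,0],0,0.4],[[0.8,0.14,0],0,0.4],[[0,0,0],4.1,0.4],[[0,0,0],4.1,0.4],[[0,0,0],0,0.4],[[0,0,0],0,0.4],[[0,0,0],0,0.4]]'

```text
clock: 19.8
eef_pos: [579.9, 114.7, 220.1]
eef_rot: [-3.141, 0.0, 1.644]
wrist_force: [-1.2, 1.1, 0.5]
finger_gap: 37.6
```

```bash
python3 - <<'E'
from h import *
plan(580,115.3,141.5,94.1)
E
```

```text
now [579.9 114.7 220.1] psi 94.19 F [-1.2  1.1  0.5] gap 37.6 t 19.8
total tool shift cm (before turn) [0.062 0.011 7.86 ] len mm 78.6 turn 0.09
```

>>> carry_out --deltas '[[[0.05,0,1.5],0,0.4],[[0,0,2],0,0.4],[[0,0,2],0,0.4],[[0,0,1.3],0,0.4],[[0,0,0.6],0,0.4],[[0,0,0.5],0,0.4],[[0,0,0],0,0.4],[[0,0,0],0,0.4]]'

```text
clock: 20.47
eef_pos: [580.3, 115.3, 142.1]
eef_rot: [3.141, -0.0, 1.642]
wrist_force: [-0.0, -0.6, -0.1]
finger_gap: 37.4
```

>>> carry_out --deltas '[[[0,0,0],0,0.2],[[0,0,0],0,0.1],[[0,0,0],0,0],[[0,0,0],0,0],[[0,0,0],0,0],[[0,0,0],0,0],[[0,0,0],0,0]]'

```text
clock: 21.05
eef_pos: [580.1, 115.4, 141.8]
eef_rot: [3.141, -0.0, 1.642]
wrist_force: [-2.7, -0.3, 5.3]
finger_gap: 15.8
```

>>> carry_out --deltas '[[[0,0,-0.5],0,0],[[0,0,-1],0,0],[[0,0,-1.5],0,0],[[0,0,-1.5],0,0],[[0,0,-1.5],0,0],[[0,0,-1.5],0,0],[[0,0,-0.5],0,0],[[0,0,0],0,0]]'

```text
clock: 21.72
eef_pos: [580.5, 115.4, 223.0]
eef_rot: [3.139, -0.0, 1.642]
wrist_force: [-0.6, 0.3, -1.5]
finger_gap: 15.9
```

```bash
python3 - <<'E'
from h import *
plan(497.8,349.3,221,81.9)
for n in ("top","scene"):
    p,d,P=cloud(n); cv2.imwrite(f"pics/{n}7.png",p[:,:,::-1])
    for c in comps(P,89,101,(500,680,20,220)): print(n,"round",c)
    for c in comps(P,89,101,(420,580,270,430)): print(n,"square",c)
    for c in comps(P,180,205,(500,680,20,220)): print(n,"lid",c)
    # inner floor of the square jar
    for c in comps(P,-5,30,(440,560,300,400)): print(n,"floor",c)
E
```

```text
now [580.5 115.4 223. ] psi 94.08 F [-0.6  0.3 -1.5] gap 15.9 t 21.72
total tool shift cm (before turn) [23.919 -6.581  0.201] len mm 248.1 turn 12.18
top round (45, array([581.1,  66.1,  95. ]), np.float64(95.0), [array([581. ,  65.9]), array([45.9,  5.2]), np.float64(0.9)], (293, 179))
top square (607, array([497.7, 349.3,  95.1]), np.float64(95.2), [array([498. , 349.1]), array([105.4, 104. ]), np.float64(82.2)], (175, 213))
top lid (181, array([581.3,  67.8, 196.3]), np.float64(196.3), [array([585.1,  68.9]), array([102.,  10.]), np.float64(4.1)], (290, 174))
top lid (30, array([543.8, 162. , 196.2]), np.float64(196.0), [array([543.8, 162.2]), array([20.4,  6.4]), np.float64(6.7)], (247, 191))
top floor (96, array([555.3, 331.2,   0.7]), np.float64(0.5), [array([558.5, 342.1]), array([85.8, 12.9]), np.float64(81.3)], (194, 192))
top floor (944, array([500. , 364.6,   9.7]), np.float64(8.8), [array([499.9, 361.8]), array([66.2, 88.3]), np.float64(82.3)], (180, 213))
top floor (50, array([456.4, 302.3,  11.2]), np.float64(10.3), [array([458.4, 302.5]), array([ 4.8, 33.8]), np.float
[... 186 characters left out ...]
97, array([595.7, 120.6,  93.7]), np.float64(94.0), [array([586.9, 117.3]), array([ 84.6, 102.6]), np.float64(21.2)], (356, 222))
scene square (652, array([499.5, 349.4,  93.9]), np.float64(94.0), [array([496. , 349.1]), array([104.9, 107.5]), np.float64(81.9)], (466, 233))
scene lid (1335, array([594.2, 124.8, 193.9]), np.float64(194.1), [array([581. , 116.3]), array([106.6, 103.5]), np.float64(3.4)], (359, 193))
scene floor (424, array([456.5, 348.6,  13.2]), np.float64(9.6), [array([464.8, 348.9]), array([81.1, 33.2]), np.float64(82.8)], (464, 241))
scene floor (541, array([548.9, 349.4,   9. ]), np.float64(5.5), [array([534.8, 350. ]), array([ 50.9, 100.2]), np.float64(0.7)], (451, 270))
```

View pics/top7.png

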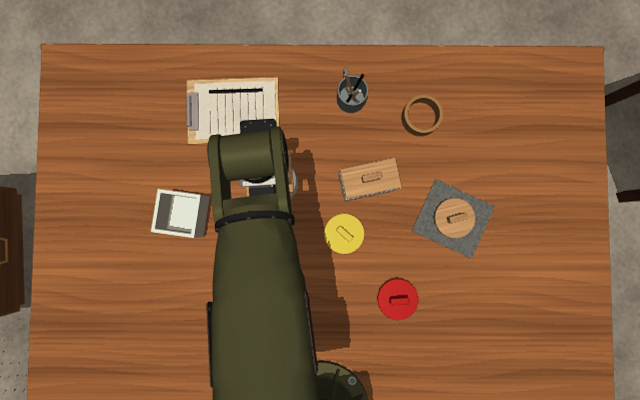

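The oblong jar looks closed at (370,179), and the square jar at (180,213) is open with nothing in the way. Carry the square lid there.

>>> carry_out --deltas '[[[1.2,-0.33,0],0,0],[[2.4,-0.66,0],0,0],[[2.4,-0.66,0],0,0],[[2.4,-0.66,0],0,0],[[2.4,-0.66,0],0,0],[[2.4,-0.66,0],0,0],[[2.4,-0.66,0],0,0],[[2.4,-0.66,0],0,0],[[2.4,-0.66,0],0,0],[[2.4,-0.66,0],0,0],[[1.1,-0.31,0],0,0],[[0,0,0],4,0],[[0,0,0],4,0],[[0,0,0],4,0],[[0,0,0],0,0],[[0,0,0],0,0],[[0,0,0],0,0]]'

```text
clock: 23.23
eef_pos: [497.2, 349.0, 221.1]
eef_rot: [-3.141, 0.0, 1.435]
wrist_force: [0.2, 1.3, -2.6]
finger_gap: 16.0
```

```bash
python3 - <<'E'
from h import *
plan(497.7,349.2,131.8,82)
for n in ("top","scene"):
    p,d,P=cloud(n); cv2.imwrite(f"pics/{n}8.png",p[:,:,::-1])
    for c in comps(P,89,101,(500,680,20,220)): print(n,"round",c)
    for c in comps(P,89,101,(420,580,270,430)): print(n,"square",c)
    for c in comps(P,180,205,(410,590,270,430)): print(n,"lid",c)
E
```

```text
now [497.2 349.  221.1] psi 82.21 F [ 0.2  1.3 -2.6] gap 16.0 t 23.23
total tool shift cm (before turn) [0.026 0.043 8.931] len mm 89.3 turn 0.21
top round (421, array([578.3, 113. ,  95.3]), np.float64(95.3), [array([578.2, 112.9]), array([103.3,  99.8]), np.float64(89.5)], (274, 180))
top square (230, array([492.6, 304.2,  95.1]), np.float64(95.2), [array([492.8, 310.6]), array([ 28.8, 103.4]), np.float64(82.5)], (194, 215))
top lid (38, array([547.5, 388. , 194.4]), np.float64(194.2), [array([546.5, 387.6]), array([18.3, 10.9]), np.float64(4.0)], (144, 189))
top lid (17, array([545.1, 368.1, 194.7]), np.float64(194.6), [array([545.2, 367.7]), array([ 4.4, 15.7]), np.float64(85.4)], (153, 190))
top lid (1119, array([497.9, 322.2, 194.5]), np.float64(194.5), [array([496.4, 328.9]), array([ 65.1, 104.1]), np.float64(83.2)], (173, 212))
scene round (421, array([579. , 115.2,  93.6]), np.float64(93.8), [array([577.2, 114. ]), array([103.8, 100.8]), np.float64(30.0)], (357, 216))
scene square (458, array([520.8, 351. ,  94. ]), np.float64(94.2), [array([497. , 348.7]), array([104.4, 106. ]), np.float64(82.6)], (463, 240))
scene lid (1500, array([514.1, 353.3, 193.4]), np.float64(193.6), [array([498.6, 348.9]), array([104.2, 105.5]), np.float64(82.4)], (476, 209))
```

Aligned within about 1–2 mm and under 1°. Lower.

>>> carry_out --deltas '[[[0,0,1.5],0,0],[[0,0,2],0,0],[[0,0,1.5],0,0],[[0,0,1.0],0,0],[[0,0,0.5],0,0],[[0,0,0.4],0,0],[[0,0,0.3],0,0],[[0,0,0.3],0,0],[[0,0,0.3],0,0],[[0,0,0.3],0,0],[[0,0,0.2],0,0],[[0,0,0.2],0,0],[[0,0,0.1],0,0],[[0,0,0],0,0],[[0,0,0],0,0],[[0,0,0],0,0]]'

```text
clock: 24.67
eef_pos: [497.4, 349.1, 135.6]
eef_rot: [3.141, -0.0, 1.433]
wrist_force: [0.3, 0.3, -0.6]
finger_gap: 15.7
```

>>> carry_out --deltas '[[[0,0,0.1],0,0],[[0,0,0.1],0,0],[[0,0,0.1],0,0],[[0,0,0],0,0],[[0,0,0],0,0],[[0,0,0],0,0]]'

```text
clock: 25.17
eef_pos: [497.4, 349.1, 132.5]
eef_rot: [3.142, -0.0, 1.433]
wrist_force: [-0.0, 0.3, -2.3]
finger_gap: 15.8
```

>>> carry_out --deltas '[[[0,0,0.08],0,0],[[0,0,0.05],0,0],[[0,0,0],0,0],[[0,0,0],0,0]]'

```text
clock: 25.5
eef_pos: [497.5, 349.1, 131.9]
eef_rot: [3.141, -0.0, 1.433]
wrist_force: [-3.0, -2.2, 5.2]
finger_gap: 15.8
```

Seated. Release, rise, and go back to the round lid on the pad.

>>> carry_out --deltas '[[[0,0,0],0,0.2],[[0,0,0],0,0.3],[[0,0,0],0,0.4],[[0,0,0],0,0.4],[[0,0,-1],0,0.4],[[0,0,-2],0,0.4],[[0,0,-2.5],0,0.4],[[0,0,-2],0,0.4],[[0,0,-1.4],0,0.4],[[0,0,0],0,0.4],[[0,0,0],0,0.4]]'

```text
clock: 26.42
eef_pos: [497.5, 349.1, 220.7]
eef_rot: [3.141, -0.001, 1.433]
wrist_force: [0.3, 0.9, 0.3]
finger_gap: 37.9
```

```bash
python3 - <<'E'
from h import *
plan(490,-342.3,221,105.2)
for n in ("top","scene"):
    p,d,P=cloud(n); cv2.imwrite(f"pics/{n}9.png",p[:,:,::-1])
    for c in comps(P,89,101,(500,680,20,220)): print(n,"round",c)
    for c in comps(P,100,112,(410,590,270,430)): print(n,"sqlid",c)
    for c in comps(P,40,65,(400,600,-420,-250)): print(n,"handle",c)
    for c in comps(P,16,35,(400,600,-420,-250)): print(n,"rlid",c)
E
```

```text
now [497.5 349.1 220.7] psi 82.08 F [0.3 0.9 0.3] gap 37.9 t 26.42
total tool shift cm (before turn) [-6.8586e+01  8.7830e+00 -2.8000e-02] len mm 691.5 turn -23.12
top round (419, array([578.7, 113.5,  95.2]), np.float64(95.3), [array([578.2, 113.9]), array([ 99.6, 101.2]), np.float64(0.4)], (274, 180))
top sqlid (1461, array([499. , 339.4, 105.3]), np.float64(105.3), [array([498.9, 345.8]), array([ 98.9, 103.4]), np.float64(82.1)], (178, 212))
top handle (123, array([ 491. , -340.4,   52.8]), np.float64(53.0), [array([ 490.9, -340.7]), array([15.9, 45.1]), np.float64(14.1)], (457, 217))
top rlid (1159, array([ 491. , -340.2,   23.4]), np.float64(23.4), [array([ 491. , -340.7]), array([102.5, 101.2]), np.float64(1.0)], (454, 217))
scene round (420, array([578.9, 115.1,  93.6]), np.float64(93.8), [array([577.2, 114. ]), array([103.8, 100.8]), np.float64(30.0)], (357, 216))
scene sqlid (1493, array([504.7, 350.7, 104.4]), np.float64(104.3), [array([498.1, 349.2]), array([104.5, 106.4]), np.float64(81.9)], (467, 232))
scene handle (99, array([ 492.3, -339.1,   49.4]), np.float64(50.5), [array([ 490.3, -341.2]), array([20.8, 47.8]), np.float64(15.0)], (233, 146))
scene rlid (556, array([ 497.3, -334. ,   23. ]), np.float64(22.7), [array([ 490.1, -341.8]), array([101.8, 102.1]), np.float64(57.6)], (235, 154))
```

View pics/scene9.png

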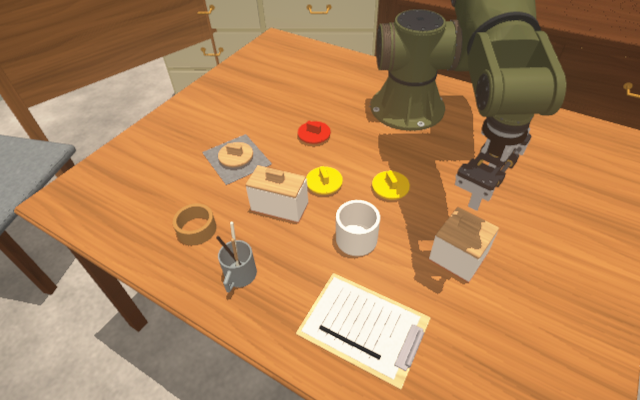

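The square jar at (463,243) and the oblong jar at (278,190) are closed. The round jar at (357,228) is open and the round lid is on the pad at (235,154).

>>> carry_out --deltas '[[[-1.4,0.18,0],0,0.4],[[-2.8,0.36,0],0,0.4],[[-2.8,0.36,0],0,0.4],[[-2.8,0.36,0],0,0.4],[[-2.8,0.36,0],0,0.4],[[-2.8,0.36,0],0,0.4],[[-2.8,0.36,0],0,0.4],[[-2.8,0.36,0],0,0.4],[[-2.8,0.36,0],0,0.4],[[-2.8,0.36,0],0,0.4],[[-2.8,0.36,0],0,0.4],[[-2.8,0.36,0],0,0.4],[[-2.8,0.36,0],0,0.4],[[-2.8,0.36,0],0,0.4],[[-2.8,0.36,0],0,0.4],[[-2.8,0.36,0],0,0.4],[[-2.8,0.36,0],0,0.4],[[-2.8,0.36,0],0,0.4],[[-2.8,0.36,0],0,0.4],[[-2.8,0.36,0],0,0.4]]'

```text
clock: 28.18
eef_pos: [491.1, -202.7, 219.0]
eef_rot: [-3.14, -0.001, 1.433]
wrist_force: [0.1, -0.3, -0.5]
finger_gap: 37.5
```

>>> carry_out --deltas '[[[-2.9,0.36,0],0,0.4],[[-2.9,0.36,0],0,0.4],[[-2.9,0.36,0],0,0.4],[[-2.9,0.36,0],0,0.4],[[-2.3,0.3,0],0,0.4],[[0,0,0],-5,0.4],[[0,0,0],-5,0.4],[[0,0,0],-5,0.4],[[0,0,0],-5,0.4],[[0,0,0],-3,0.4],[[0,0,0],0,0.4],[[0,0,0],0,0.4],[[0,0,0],0,0.4]]'

```text
clock: 29.27
eef_pos: [489.7, -341.4, 219.5]
eef_rot: [-3.141, -0.001, 1.832]
wrist_force: [0.1, -0.4, -0.5]
finger_gap: 37.6
```

```bash
python3 - <<'E'
from h import *
plan(490.2,-341.8,50,105.2)
E
```

```text
now [ 489.7 -341.4  219.5] psi 104.97 F [ 0.1 -0.4 -0.5] gap 37.6 t 29.27
total tool shift cm (before turn) [-0.056  0.04  16.954] len mm 169.5 turn -0.23
```

>>> carry_out --deltas '[[[-0.05,0.04,2],0,0.4],[[0,0,3],0,0.4],[[0,0,3],0,0.4],[[0,0,3],0,0.4],[[0,0,2.5],0,0.4],[[0,0,1.5],0,0.4],[[0,0,1],0,0.4],[[0,0,0.5],0,0.4],[[0,0,0.3],0,0.4],[[0,0,0],0,0.4],[[0,0,0],0,0.4]]'

```text
clock: 30.18
eef_pos: [490.6, -342.2, 53.1]
eef_rot: [3.141, 0.001, 1.834]
wrist_force: [-0.0, 0.0, 0.1]
finger_gap: 37.6
```

>>> carry_out --deltas '[[[0,0,0],0,0.2],[[0,0,0],0,0.1],[[0,0,0],0,0],[[0,0,0],0,0],[[0,0,0],0,0],[[0,0,0],0,0],[[0,0,0],0,0]]'

```text
clock: 30.77
eef_pos: [490.4, -342.0, 52.5]
eef_rot: [3.141, 0.0, 1.834]
wrist_force: [-2.7, 1.5, 5.9]
finger_gap: 15.9
```

>>> carry_out --deltas '[[[0,0,-0.5],0,0],[[0,0,-1.5],0,0],[[0,0,-3],0,0],[[0,0,-3],0,0],[[0,0,-3],0,0],[[0,0,-3],0,0],[[0,0,-2.5],0,0],[[0,0,-0.8],0,0],[[0,0,0],0,0],[[0,0,0],0,0]]'

```text
clock: 31.6
eef_pos: [490.0, -341.6, 223.7]
eef_rot: [-3.141, -0.001, 1.834]
wrist_force: [0.6, -0.4, -2.6]
finger_gap: 16.0
```

```bash
python3 - <<'E'
from h import *
plan(578.3,114.2,221,105)
E
```

```text
now [ 490.  -341.6  223.7] psi 105.08 F [ 0.6 -0.4 -2.6] gap 16.0 t 31.6
total tool shift cm (before turn) [41.716 20.386  0.272] len mm 464.3 turn 0.08
```

>>> carry_out --deltas '[[[1.25,0.6,0],0,0],[[2.6,1.27,0],0,0],[[2.6,1.27,0],0,0],[[2.6,1.27,0],0,0],[[2.6,1.27,0],0,0],[[2.6,1.27,0],0,0],[[2.6,1.27,0],0,0],[[2.6,1.27,0],0,0],[[2.6,1.27,0],0,0],[[2.6,1.27,0],0,0],[[2.6,1.27,0],0,0],[[2.6,1.27,0],0,0],[[2.6,1.27,0],0,0],[[2.6,1.27,0],0,0],[[2.6,1.27,0],0,0],[[2.6,1.27,0],0,0],[[1.45,0.72,0],0,0],[[0,0,0],0,0],[[0,0,0],0,0],[[0,0,0],0,0]]'

```text
clock: 33.27
eef_pos: [577.9, 113.4, 224.0]
eef_rot: [-3.14, -0.0, 1.834]
wrist_force: [0.2, -0.5, -1.3]
finger_gap: 15.8
```

```bash
python3 - <<'E'
from h import *
plan(578.3,114.2,134.5,105)
p,d,P=cloud("scene"); cv2.imwrite("pics/scene10.png",p[:,:,::-1])
for c in comps(P,89,100,(500,680,20,220)): print("round",c)
for c in comps(P,180,205,(500,680,20,220)): print("lid",c)
E
```

```text
now [577.9 113.4 224. ] psi 105.08 F [ 0.2 -0.5 -1.3] gap 15.8 t 33.27
total tool shift cm (before turn) [0.065 0.057 8.95 ] len mm 89.5 turn 0.08
round (330, array([590.7, 120.9,  93.7]), np.float64(93.9), [array([584.3, 116.5]), array([ 91. , 102.3]), np.float64(23.3)], (357, 221))
lid (1018, array([591.5, 120.5, 193.5]), np.float64(193.6), [array([583.3, 117.5]), array([ 91. , 102.9]), np.float64(39.0)], (358, 191))
```

View pics/scene10.png

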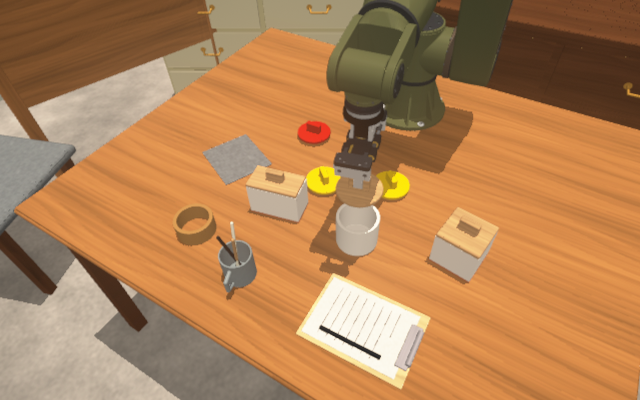

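The round lid hangs level above the round jar, with the lid at (359,190) and the mouth at (357,218). Lower.

>>> carry_out --deltas '[[[0.06,0.03,1.5],0,0],[[0,0,2],0,0],[[0,0,1.5],0,0],[[0,0,1.0],0,0],[[0,0,0.5],0,0],[[0,0,0.4],0,0],[[0,0,0.3],0,0],[[0,0,0.3],0,0],[[0,0,0.3],0,0],[[0,0,0.3],0,0],[[0,0,0.2],0,0],[[0,0,0.2],0,0],[[0,0,0.1],0,0],[[0,0,0.1],0,0],[[0,0,0],0,0],[[0,0,0],0,0],[[0,0,0],0,0]]'

```text
clock: 34.73
eef_pos: [578.7, 114.4, 138.3]
eef_rot: [3.141, 0.0, 1.834]
wrist_force: [-0.3, 0.3, -1.5]
finger_gap: 16.0
```

>>> carry_out --deltas '[[[0,0,0.1],0,0],[[0,0,0.1],0,0],[[0,0,0.1],0,0],[[0,0,0.07],0,0],[[0,0,0],0,0],[[0,0,0],0,0],[[0,0,0],0,0]]'

```text
clock: 35.32
eef_pos: [578.6, 114.4, 134.5]
eef_rot: [3.142, -0.0, 1.834]
wrist_force: [-0.8, -0.7, 0.5]
finger_gap: 16.2
```

>>> carry_out --deltas '[[[0,0,0.05],0,0],[[0,0,0],0,0],[[0,0,0],0,0]]'

```text
clock: 35.57
eef_pos: [578.6, 114.5, 134.5]
eef_rot: [3.141, 0.0, 1.834]
wrist_force: [-4.6, -0.3, 5.4]
finger_gap: 15.9
```

Seated. Release, rise, and retreat towards the base (tool +y = world +x, so −y goes back) for a clear view.

>>> carry_out --deltas '[[[0,0,0],0,0.2],[[0,0,0],0,0.3],[[0,0,0],0,0.4],[[0,0,0],0,0.4],[[0,0,-1],0,0.4],[[0,0,-2],0,0.4],[[0,0,-2.5],0,0.4],[[0,0,-2],0,0.4],[[0,0,-1.4],0,0.4],[[0,-1.5,0],0,0.4],[[0,-2.5,0],0,0.4],[[0,-2.5,0],0,0.4],[[0,-2.5,0],0,0.4],[[0,-2.5,0],0,0.4],[[0,-2.5,0],0,0.4],[[0,-1.5,0],0,0.4],[[0,0,0],0,0.4],[[0,0,0],0,0.4]]'

```text
clock: 37.07
eef_pos: [429.3, 74.1, 224.0]
eef_rot: [3.14, 0.0, 1.834]
wrist_force: [0.4, -0.3, -0.5]
finger_gap: 37.7
```

```bash
python3 - <<'E'
from h import *
for n in ("top","scene"):
    p,d,P=cloud(n); cv2.imwrite(f"pics/{n}11.png",p[:,:,::-1])
    for c in comps(P,99,112,(420,700,-220,430),60): print(n,"flange",c)
    for c in comps(P,84,97.5,(420,700,-220,430)): print(n,"rim",c)
    for c in comps(P,120,150,(420,700,-220,430)): print(n,"handle",c)
    if n=="top":
        for c in comps(P,30,70,(250,800,-400,450),20): print("30-70",c)
E
```

```text
top flange (1284, array([580. , 113.8, 105.6]), np.float64(105.5), [array([581.8, 115. ]), array([ 98.9, 102.7]), np.float64(14.3)], (273, 179))
top flange (1596, array([ 583.7, -117.4,  105.5]), np.float64(105.7), [array([ 584.3, -117.9]), array([ 74.1, 136.3]), np.float64(12.2)], (370, 178))
top flange (1749, array([499.1, 347.6, 105.3]), np.float64(105.3), [array([499.3, 349. ]), array([105.3, 103.8]), np.float64(82.1)], (174, 212))
top rim (16, array([549.2,  72.7,  93.6]), np.float64(94.5), [array([550.,  72.]), array([ 3.6, 31.1]), np.float64(55.3)], (291, 192))
top rim (71, array([491.2, 298. ,  91.3]), np.float64(91.5), [array([491.9, 298. ]), array([  2.8, 102.2]), np.float64(82.5)], (197, 216))
top handle (146, array([579.3, 113.5, 134.5]), np.float64(135.1), [array([580.2, 113.9]), array([16.4, 45.1]), np.float64(15.2)], (272, 178))
top handle (141, array([ 583.7, -117.4,  134.6]), np.float64(135.2), [array([ 584.2, -117.8]), array([16. , 45.8]), np.float64(12.7)], (371, 176))
top handle (146, array([499.4, 347.2, 134.6]), np.float64(135.1), [array([499.4, 348.9]), array([
[... 1744 characters left out ...]
ray([615.4, 129.9,  90. ]), np.float64(89.7), [array([607.6, 129.1]), array([37.3, 98.1]), np.float64(28.0)], (355, 230))
scene rim (171, array([547.8, 345.2,  90.2]), np.float64(89.9), [array([547.3, 342.5]), array([104.2,  11.1]), np.float64(86.5)], (456, 248))
scene handle (155, array([ 585.8, -115.5,  130.3]), np.float64(132.4), [array([ 583.8, -117.8]), array([18.5, 46.7]), np.float64(13.9)], (274, 172))
scene handle (178, array([581.5, 115.6, 130.9]), np.float64(132.8), [array([578.8, 114.4]), array([18.4, 45.5]), np.float64(13.4)], (357, 207))
scene handle (208, array([500.9, 349.6, 130.5]), np.float64(132.4), [array([498.2, 349.2]), array([46.2, 18.8]), np.float64(85.2)], (469, 223))
```

View pics/top11.png

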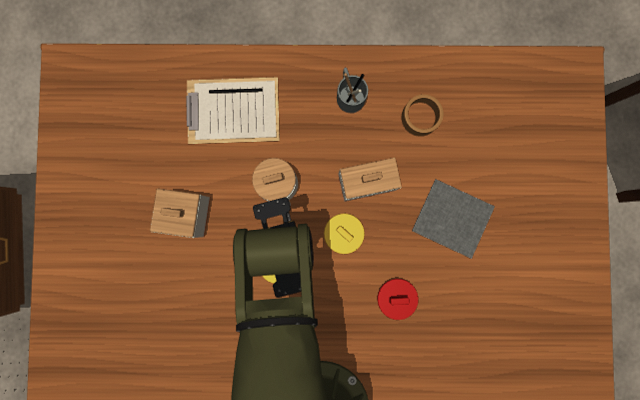

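View pics/scene11.png

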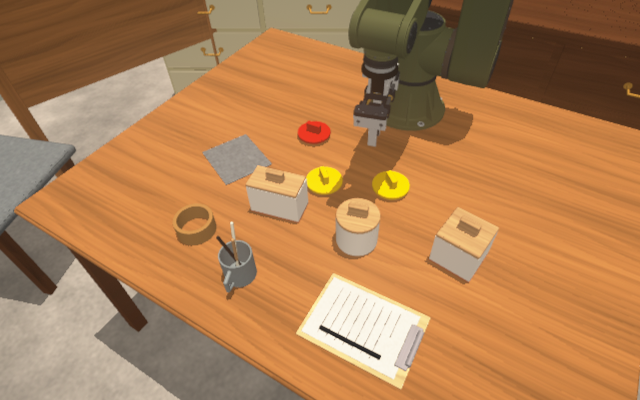

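Both views show each lid on its own jar: round (357,216), oblong (275,181) and square (467,232) in the scene view. All flange tops are at about 105 mm, so the lids are closed. Bystanders and look-alikes look unchanged.

```bash
python3 - <<'E'
from cell import workorder
print(workorder.sign_off())
E
```

```text
the job is handed in; nothing more can be done
None
```

All three jars now have their own lids, and I handed the job in at about 37 s. I parked the round lid on the felt pad, moved the oblong lid and then the square lid to their own jars, and fitted the round lid last.

- **Lids closed:** all three flange tops measured about 105 mm and handle tops about 135 mm in the top camera. That is 10 mm lower than at the start, so the plugs are fully in the mouths. The scene camera read about 1–3 mm lower, within its usual offset.
- **Placing:** every lid was lowered until it touched lightly, with no more than about 6 N at the wrist in the readings, and then released.
- **Jar positions:** the oblong jar stayed put within about 1 mm. The square jar read about 1.5° different after its lid was lifted, which may be a small turn or measurement error from the covered rim. I had no clear view of the round jar before its lid came off, so I could not compare its position directly.
- **Other objects:** the mug, tape, red look-alike and one yellow look-alike measured the same to within about 1 mm. The clipboard I checked only by eye. The second yellow one was hidden from the top camera at the end, but looked unmoved in the scene view.

No check failed.

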